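Find the pitch leaf that fits the spindle thread

ROBOT

A 7-joint arm with a two-finger parallel gripper is mounted at the origin on the work surface. World frame = base frame: x ahead of the robot, y to its left, z up, the work surface at z = 0. Lengths are in m, angles in rad, forces in N, time in s.
With the tool pointing down it reaches from about 0.35 to 0.9 m from the base axis. Payload 8.1 kg.
Tool frame: the origin (TCP) lies midway between the tips of the shut fingers; the grasp point (between the pads) lies 19 mm behind it; z points along the fingers, y is the direction in which the jaws open and shut (so a half turn about z gives the same grasp; the last joint's range is limited). The gripper opens to 92 mm and grips with 3 to 60 N. Pads are 19 mm wide; open, the fingers measure 130 mm over their backs; the gripper's body (75 mm by 190 mm) begins 47 mm behind the grasp point.
Start: joints at [-1.429, 0.434, 0.025, 1.573, -0.012, 1.134, -0.075], TCP at [0.152, 0.606, 0.227] pointing down, gripper open.
Joint ranges: [-2.62, 2.62], [-0.44, 2.09], [-1.27, 1.32], [0.08, 2.57], [-1.32, 4.46], [0.12, 2], [-2.74, 2.74]. Speed limits (rad/s): [2.22, 2.22, 3.01, 3.01, 3.14, 3.14, 3.14].

INTERFACE

Orientations are given as a unit quaternion [w, x, y, z].
In Python, from station import * gives the robot as it stands. The module is installed in compiled form; this text tells all that it offers.
- The arm moves only by the tool send_rows, never from a script. Its argument "rows" is text: rows parted by semicolons, each of 7 numbers parted by spaces: the turn, a rotation vector about the tool's x, y, z in degrees, then the shift along the tool's x, y, z in m, then the opening, from 0 (shut) to 1 (fully open). In form: wx wy wz x y z gripper; .... A call has 1 to 8 rows; each row is the pose to reach, as a shift and turn from the pose commanded when the call began, along the tool's axes at that moment; what a row does not reach only later rows make up. A row lasts 1/10 s, in which the tool goes at most 50 mm and 8.59 degrees, less where a joint would pass 70% of its speed; a pose out of reach is approached as far as the arm can. A call with a gripper value outside its range is refused whole. The fingers move at their own pace and stop on an object; "force" is the grip in N (left out, the last holds). Time passes only in rows, so rows that repeat a pose let the fingers close. It gives the time, the measured TCP pose, the force and the opening at its end, in the units of the state.
- sense(): the state, without advancing time (a new reading comes with each control period).
- snapshot(name): name is "side" or "top"; returns a dict with "image" (420x560x3 uint8, blue, green, red), "fx", "fy", "cx", "cy" (pixels), "R" (3x3) and "t" (3): a world point X has camera coordinates R X + t. Camera axes: x right, y down, z forward; pixel columns grow to the right and rows downward; lengths in m; the calibration is good to about 2 mm. A picture is of the moment at which its call begins. There is no depth.
- sign_off(): hands the job in, once; it reports no verdict.
The state is a dict: "time": time; "qpos": joint angles; "joint_velocities": joint speeds; "effort": joint torques, N m; "position": TCP position; "tool_rot": TCP orientation; "wrist_force": force on the tool from outside, world axes, zero at the start; "moment": the same for the moment, N m; "finger_gap": finger opening in m.
Only numpy, scipy, OpenCV 4.12 (cv2) and the standard library are available. Lean on these libraries where they do the work, as an engineer would, in place of code of your own. Each camera call takes 0.05 s, during which the arm holds its last target.

TASK

Find out which of the three pitch leaves in the rack fits the thread of the middle spindle on the checking stand: stand a leaf in the guide slot, teeth on the thread, and shift it lightly along until you feel whether it drops fully home. Put every leaf that does not fit back in its own place in the rack, and leave the one that fits standing upright in the guides, fully seated in the thread and let go. Press the leaves only gently on the thread (never more than about 25 N), and do not disturb the roll, the carton or the bin.

Things in the scene. Friction and masses are not known exactly. Their poses are not given: they have to be found in the camera images.
- stand: Fixed aluminium thread-checking stand, base 176 x 190 x 12 mm, turned about the vertical by its yaw; origin under the centre of its base, on the table. Three steel threaded spindles lie along its x axis at y = -65, 0, +65 mm. Only the middle one, under the guide plates, is to be checked; the others are stock. One has pitch 9, one 11, one 13 mm; the order is not told and changes.
- thread_top (a point): Crest height of the middle spindle at the stand's centre, 56 mm above the table. Each spindle: 32 mm over its crests, axis 40 mm up, thread at least 120 mm long in x; V grooves 5 mm deep, 7.4 mm wide at the top. Where along x the grooves lie is not told (this point is not tied to them). A leaf of wrong pitch stays with its tooth tips on the crests (sinks under 0.5 mm), wherever it is shifted in x.
- slot_top (a point): Centre of the guide slot over the middle spindle, 82 mm above the table. Steel guide plates in pairs at x = -22 and +22 mm of the stand, each 14 mm long, leave 9 mm in y from 57 to 82 mm height; lips flare above to about 20 mm wide at 93 mm. Posts reach y = +-25 mm, up to 65 mm height. A leaf stands in it, plate along x, free to shift in x; fully seated its tooth tips are at 52 mm, its centre at 92 mm height.
- rack: Fixed grey plastic leaf rack, base 90 x 180 x 8 mm, origin under its centre, turned by its yaw. Three places at its y = -60, 0, +60 mm: a leaf stands there teeth down on the base (8 mm above the table), plate along the rack's x, between guides up to 30 mm above the table that leave 10 mm in y, and end stops (to 18 mm) 68 mm apart in x.
- leaf_a_center (a point): Centre of a loose steel pitch leaf, about 0.12 kg, 80 mm high, 40 mm above its tooth tips. 6 round-tipped teeth 4 x 4 mm at 9 mm pitch (symmetric) under a plate 60 mm long (x), 6 mm thick (y), 4 to 46 mm above the tips; black grip tab 32 mm long, 12 mm thick (y), 44 to 80 mm above the tips. z up. Starts upright in one of the rack places; which one changes.
- leaf_b_center (a point): Centre of a loose steel pitch leaf, about 0.12 kg, 80 mm high, 40 mm above its tooth tips. 5 round-tipped teeth 4 x 4 mm at 11 mm pitch (symmetric) under a plate 60 mm long (x), 6 mm thick (y), 4 to 46 mm above the tips; black grip tab 32 mm long, 12 mm thick (y), 44 to 80 mm above the tips. z up. Starts upright in one of the rack places; which one changes.
- leaf_c_center (a point): Centre of a loose steel pitch leaf, about 0.12 kg, 80 mm high, 40 mm above its tooth tips. 5 round-tipped teeth 4 x 4 mm at 13 mm pitch (symmetric) under a plate 60 mm long (x), 6 mm thick (y), 4 to 46 mm above the tips; black grip tab 32 mm long, 12 mm thick (y), 44 to 80 mm above the tips. z up. Starts upright in one of the rack places; which one changes.
- label_roll_center (a point): Centre of a loose paper label roll standing on end, 72 mm across, 45 mm high; bystander.
- carton_center (a point): Centre of a loose cardboard carton 90 x 130 x 60 mm; bystander.
- parts_bin_center (a point): Centre of a loose open blue parts bin 150 x 100 x 75 mm; bystander.
There are look-alikes about, which are no part of the job. Leave any orange or purple look-alike of the part that bears leaf_b_center alone.

How it is judged:
On the way:
1. a leaf stands in the guides of the middle spindle with its teeth fully in the thread (((z of leaf_a_center in the frame of stand between 0.088 and 0.0935 m and x of leaf_a_center in the frame of stand between -0.03 and 0.03 m and y of leaf_a_center in the frame of stand between -0.007 and 0.007 m and angle between leaf_a_center's own z axis and vertical below 0.2 rad) or (z of leaf_b_center in the frame of stand between 0.088 and 0.0935 m and x of leaf_b_center in the frame of stand between -0.03 and 0.03 m and y of leaf_b_center in the frame of stand between -0.007 and 0.007 m and angle between leaf_b_center's own z axis and vertical below 0.2 rad) or (z of leaf_c_center in the frame of stand between 0.088 and 0.0935 m and x of leaf_c_center in the frame of stand between -0.03 and 0.03 m and y of leaf_c_center in the frame of stand between -0.007 and 0.007 m and angle between leaf_c_center's own z axis and vertical below 0.2 rad))), for 0.2 s.
At the end, for the whole second after the job is handed in: One leaf upright (0.2 rad) in the middle spindle's guides, its centre within 30 mm in x and 7 mm in y of the stand's centre and 88 to 93.5 mm above the table (home is 92); the other two upright (0.3 rad) in their own rack places, within 15 mm of their starts (((z of leaf_a_center in the frame of stand between 0.088 and 0.0935 m and x of leaf_a_center in the frame of stand between -0.03 and 0.03 m and y of leaf_a_center in the frame of stand between -0.007 and 0.007 m and angle between leaf_a_center's own z axis and vertical below 0.2 rad and distance of each of leaf_b_center, leaf_c_center from where it was at the start of the episode below 0.015 m and angle between each of leaf_b_center, leaf_c_center's own z axis and vertical below 0.3 rad) or (z of leaf_b_center in the frame of stand between 0.088 and 0.0935 m and x of leaf_b_center in the frame of stand between -0.03 and 0.03 m and y of leaf_b_center in the frame of stand between -0.007 and 0.007 m and angle between leaf_b_center's own z axis and vertical below 0.2 rad and distance of each of leaf_a_center, leaf_c_center from where it was at the start of the episode below 0.015 m and angle between each of leaf_a_center, leaf_c_center's own z axis and vertical below 0.3 rad) or (z of leaf_c_center in the frame of stand between 0.088 and 0.0935 m and x of leaf_c_center in the frame of stand between -0.03 and 0.03 m and y of leaf_c_center in the frame of stand between -0.007 and 0.007 m and angle between leaf_c_center's own z axis and vertical below 0.2 rad and distance of each of leaf_a_center, leaf_b_center from where it was at the start of the episode below 0.015 m and angle between each of leaf_a_center, leaf_b_center's own z axis and vertical below 0.3 rad))); the robot touches nothing.
It fails at once if a leaf is pressed on a spindle with more than 30 N (contact force between any of leaf_a, leaf_b, leaf_c and spindle_a above 30 N or contact force between any of leaf_a, leaf_b, leaf_c and spindle_b above 30 N or contact force between any of leaf_a, leaf_b, leaf_c and spindle_c above 30 N).
It fails at once if the roll, the carton or the bin is moved by more than 20 mm (distance of any of label_roll_center, carton_center, parts_bin_center from where it was at the start of the episode above 0.02 m).
It also fails if it takes over 72 s, if anything falls off the work surface, if the arm or the gripper's body presses on something with over 40 N, if the wrist force passes 120 N, or if a joint passes its speed limit or range.

## Working session

There is one attempt and no reset: what is moved stays moved. The work goes in short steps, Python scripts to look and compute and a tool call to move; the robot and the scene stay as the last step left them, time stands still between calls to the robot, and variables do not carry over. Pictures are saved under pics/ and viewed, and the job is handed in when it is done.

Besides the shell and the picture viewer there is one more tool, called in YAML: its name, and indented under it one key for each argument. send_rows: Moves the arm, as the interface text tells. Its arguments: {"type":"object","properties":{"rows":{"type":"string"},"force":{"type":"number"}},"required":["rows"]}

```bash
mkdir -p pics
python3 - <<'E'
from station import *
import cv2
s=sense();print(s)
for n in("side","top"):
    d=snapshot(n);cv2.imwrite(f"pics/{n}0.png",d["image"]);print(n,d["fx"],d["fy"],d["cx"],d["cy"],d["R"],d["t"])
E
```

```text
{'time': 0.0, 'qpos': array([-1.42862393,  0.43521847,  0.0249599 ,  1.57406999, -0.01160249,
        1.13402691, -0.07509885]), 'joint_velocities': array([ 0.00027215,  0.0003393 ,  0.00025762,  0.00033402, -0.00093092,
       -0.0022418 ,  0.00111535]), 'effort': array([ 7.59243594e-04, -6.67837071e+01,  9.85009186e-01, -3.14467371e+01,
       -6.05979329e-02,  4.29322617e-02,  1.50729156e-04]), 'position': array([0.15138346, 0.60586479, 0.22595813]), 'tool_rot': array([-2.88574091e-05,  1.22109437e-01,  9.92516329e-01, -7.88350792e-04]), 'wrist_force': array([-0.55830328,  0.18431905, -0.05459967]), 'moment': array([-0.02840711,  0.05677789,  0.01472192]), 'finger_gap': 0.09190431208385082}
side 436.43385002956836 436.43385002956836 286.1115466233907 204.9187023321199 [[ 0.82227089 -0.5690423   0.00783828]
 [-0.34349651 -0.50724255 -0.79038924]
 [ 0.45374082  0.64722164 -0.61255483]] [-0.56566983  0.21448632  0.84812015]
top 479.61905610730554 479.61905610730554 279.3095157832998 216.66624932351803 [[ 2.85038781e-02 -9.99587550e-01  3.50137134e-03]
 [-9.93310911e-01 -2.87166602e-02 -1.11842693e-01]
 [ 1.11897111e-01 -2.89999859e-04 -9.93719755e-01]] [-0.14568526  0.55884612  1.14214733]
```

View pics/side0.png

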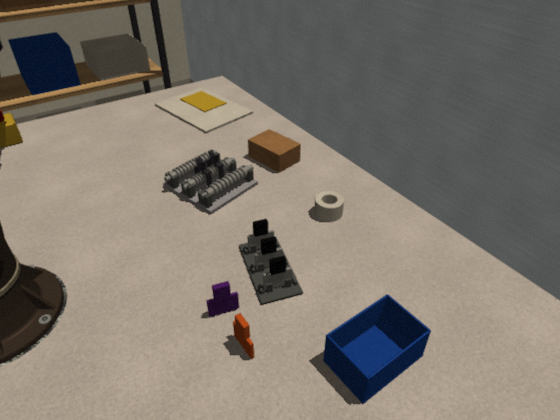

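View pics/top0.png

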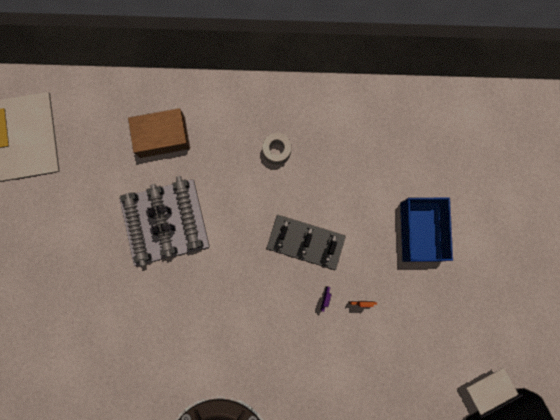

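Run:
```python
import cv2
t=cv2.imread("pics/top0.png");s=cv2.imread("pics/side0.png")
def c(i,x0,y0,x1,y1,f,n): cv2.imwrite(f"pics/{n}.png",cv2.convertScaleAbs(cv2.resize(i[y0:y1,x0:x1],None,fx=f,fy=f,interpolation=cv2.INTER_CUBIC),alpha=1.5))
c(t,110,165,220,275,5,"tst");c(t,255,205,385,320,5,"trk");c(s,150,140,270,215,6,"sst");c(s,195,205,310,365,4,"srk")
```

```text
(no output)
```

View pics/tst.png

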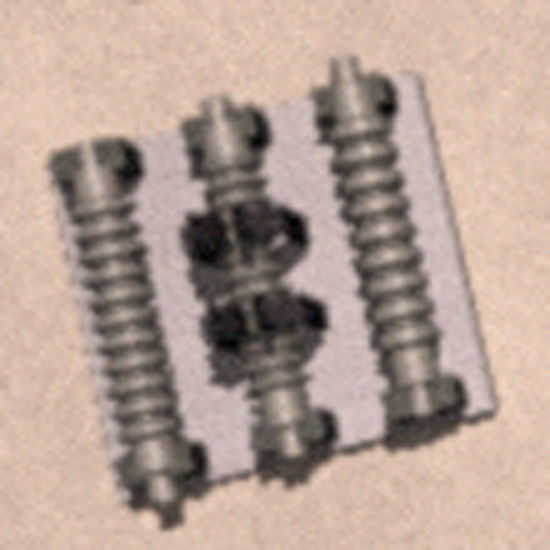

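View pics/trk.png

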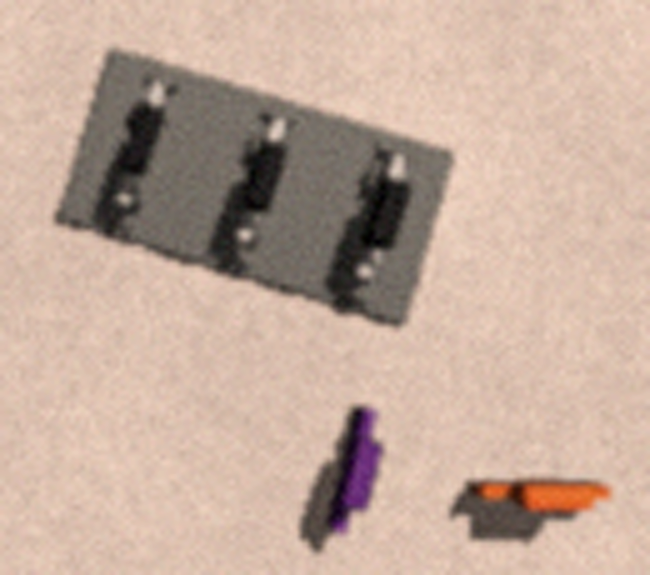

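View pics/sst.png

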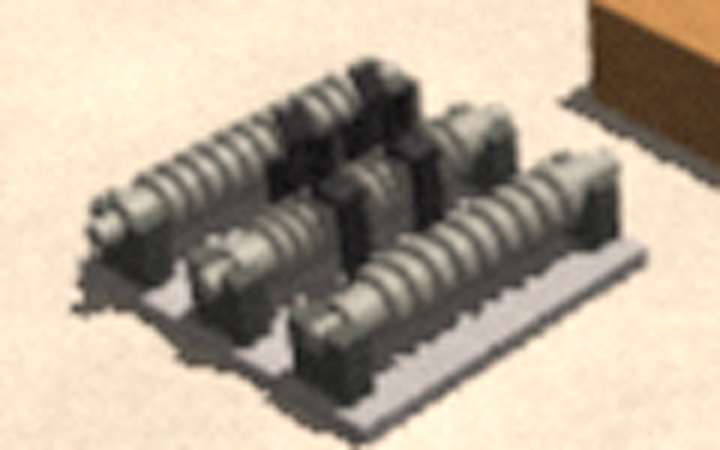

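View pics/srk.png

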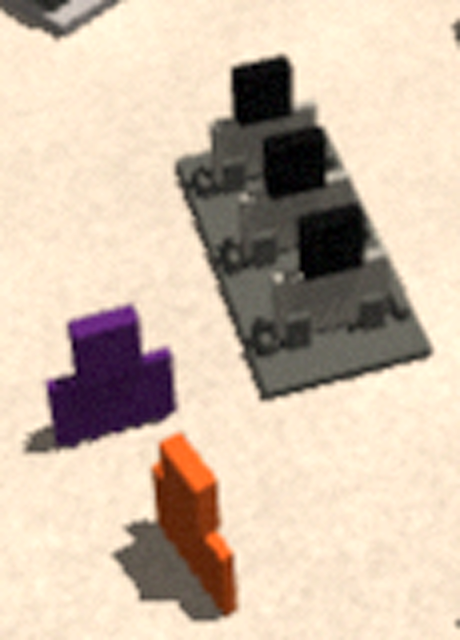

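```bash
cat > h.py <<'E'
from station import *
import cv2,numpy as np
from scipy.spatial.transform import Rotation as Ro
def rayz(d,uv,z):
    R,t=d["R"],d["t"];uv=np.atleast_2d(uv).astype(float)
    r=np.c_[(uv[:,0]-d["cx"])/d["fx"],(uv[:,1]-d["cy"])/d["fy"],np.ones(len(uv))]@R
    C=-R.T@t; return C+r*((z-C[2])/r[:,2])[:,None]
def proj(d,P):
    p=np.atleast_2d(P)@d["R"].T+d["t"];return p[:,:2]/p[:,2:]*[d["fx"],d["fy"]]+[d["cx"],d["cy"]]
def pose():
    s=sense();q=s["tool_rot"];return s,Ro.from_quat([q[1],q[2],q[3],q[0]])
def to(p,yaw=None):
    # needed shift in tool axes and turn (tool vertical, tool y along world angle yaw mod 180)
    s,R=pose();print("t",round(s["time"],2),"pos",s["position"].round(4),"F",s["wrist_force"].round(2),"gap",round(s["finger_gap"],4))
    print("shift mm",(R.inv().apply(np.array(p)-s["position"])*1000).round(1))
    y=R.apply([0,1,0]);print("yaw",np.degrees(np.arctan2(y[1],y[0])).round(2))
    if yaw is not None:
        a=np.radians(yaw);b=np.array([np.cos(a),np.sin(a),0])
        if b@y<0:b=-b
        T=Ro.from_matrix(np.c_[np.cross(b,[0,0,-1]),b,[0,0,-1]])
        print("rotvec",(R.inv()*T).as_rotvec(degrees=True).round(2))
E
python3 - <<'E'
from h import *
d=snapshot("top");im=d["image"].astype(int)
hsv=cv2.cvtColor(d["image"],cv2.COLOR_BGR2HSV);sat=(im.max(2)-im.min(2))
def rect(x0,y0,x1,y1,m):
    k=np.zeros(m.shape,np.uint8);k[y0:y1,x0:x1]=m[y0:y1,x0:x1]
    cs,_=cv2.findContours(k,cv2.RETR_EXTERNAL,cv2.CHAIN_APPROX_NONE);return max(cs,key=cv2.contourArea)
print(im[240,300],im[228,262],im[200,205],im[225,152],im[210,204])
m=((im[:,:,2]-im[:,:,0])<28).astype(np.uint8)
m=cv2.morphologyEx(m,cv2.MORPH_OPEN,np.ones((3,3)))
for n,b,z,dim in(("rack",(258,208,355,275),.008,(.18,.09)),("stand",(110,165,220,275),.012,(.19,.176))):
    c=rect(*b,m)[:,0]
    w=rayz(d,c,z)[:,:2].astype(np.float32)
    r=cv2.minAreaRect(w*1000);print(n,r,cv2.contourArea(w*1000),cv2.moments(c)["m00"])
    print(cv2.boxPoints(r).round(1).tolist())
cv2.imwrite("pics/mask.png",m*255)
k=(im.max(2)<28).astype(np.uint8);K=np.zeros_like(k);K[208:275,258:355]=k[208:275,258:355]
n,l,st,ce=cv2.connectedComponentsWithStats(K)
for i in range(1,n):
    if st[i,4]>15: print(st[i],ce[i],rayz(d,ce[i],.088)[0].round(4))
E
```

```text
[71 77 83] [109 119 139] [120 134 152] [54 51 56] [122 132 152]
rack ((503.59912109375, -196.29901123046875), (184.74473571777344, 96.72486877441406), 73.89736938476562) 16645.539740401786 2699.5
[[431.5, -271.6000061035156], [524.4000244140625, -298.5], [575.7000122070312, -121.0], [482.79998779296875, -94.0999984741211]]
stand ((543.9939575195312, 157.43251037597656), (209.5956573486328, 195.03509521484375), 16.061765670776367) 35632.659907579946 5755.5
[[416.29998779296875, 222.10000610351562], [470.29998779296875, 34.70000076293945], [671.7000122070312, 92.69999694824219], [617.7000122070312, 280.1000061035156]]
[275 226  12  23  87] [281.         235.22988506] [ 0.5133 -0.1347  0.088 ]
[298 234  13  23 100] [304.56 243.33] [ 0.496  -0.1898  0.088 ]
[321 241  15  22 118] [328.77118644 249.89830508] [ 0.4825 -0.2461  0.088 ]
```

View pics/mask.png

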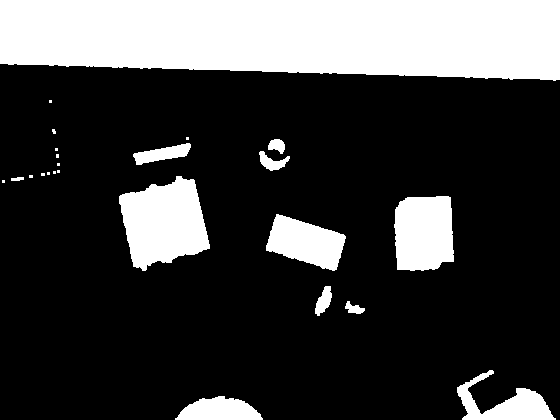

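Run:
```python
import cv2
t=cv2.imread("pics/top0.png")
def c(i,x0,y0,x1,y1,f,n,a=2.5): cv2.imwrite(f"pics/{n}.png",cv2.convertScaleAbs(cv2.resize(i[y0:y1,x0:x1],None,fx=f,fy=f,interpolation=cv2.INTER_CUBIC),alpha=a))
c(t,265,213,345,273,10,"trk10");c(t,117,175,215,272,6,"tst10",2)
```

```text
(no output)
```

View pics/trk10.png

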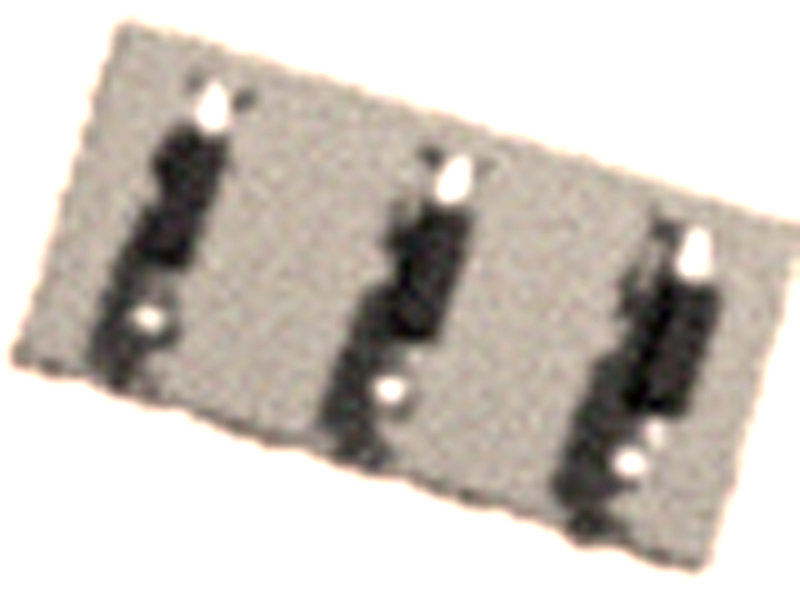

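View pics/tst10.png

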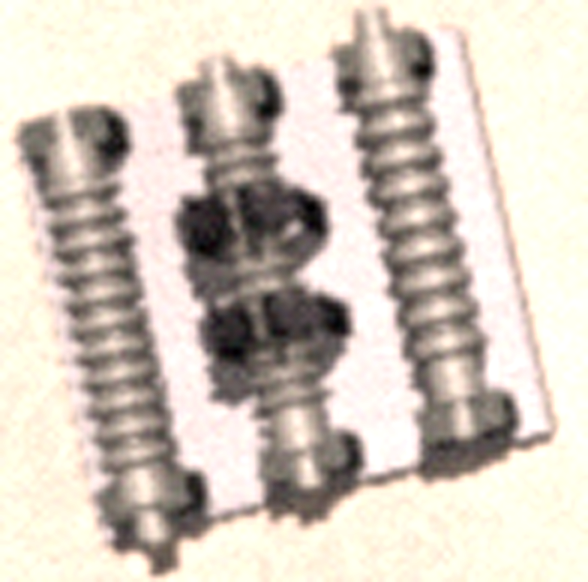

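Run:
```python
from h import *
d=snapshot("top");print("C",(-d["R"].T@d["t"]).round(3))
P=lambda L,x0,y0,f:(np.array(L,float)+.5)/f-.5+[x0,y0]
c=P([(120,22),(800,217),(705,570),(15,360)],265,213,10)
w=rayz(d,c,.008);print(w.round(4));print("rack ctr",w.mean(0).round(4),[np.linalg.norm(w[i]-w[(i+1)%4]).round(4) for i in range(4)])
e=w[0]-w[1];e2=w[3]-w[2];print("y-dir",np.degrees(np.arctan2(e[1],e[0])),np.degrees(np.arctan2(e2[1],e2[0])))
# tab tops: corners
im=d["image"].copy()
s=P([(22,120),(462,30),(550,430),(105,535)],117,175,6)
w=rayz(d,s,.012);print(w.round(4));print("stand",w.mean(0).round(4),[np.linalg.norm(w[i]-w[(i+1)%4]).round(4) for i in range(4)])
e=w[1]-w[2];print(np.degrees(np.arctan2(e[1],e[0])))
def draw(ctr,yaw,items,fn,box,f):
    x0,y0,x1,y1=box;I=cv2.convertScaleAbs(cv2.resize(im[y0:y1,x0:x1],None,fx=f,fy=f,interpolation=cv2.INTER_CUBIC),alpha=2)
    a=np.radians(yaw);M=np.array([[np.cos(a),-np.sin(a)],[np.sin(a),np.cos(a)]])
    for cx,cy,lx,ly,z in items:
        q=np.array([(cx+i*lx/2,cy+j*ly/2) for i,j in((-1,-1),(1,-1),(1,1),(-1,1))])@M.T+ctr
        p=(proj(d,np.c_[q,[z]*4])-[x0,y0]+.5)*f-.5
        cv2.polylines(I,[p.round().astype(int)],True,(0,0,255),1)
    cv2.imwrite(fn,I)
import sys
draw((.5047,-.1918),-16.2,[(0,0,.09,.18,.008)]+[(0,y,.032,.012,.088) for y in(-.06,0,.06)],"pics/dr.png",(265,213,345,273),10)
draw((.546,.158),13.5,[(0,0,.176,.19,.012)]+[(x,0,.014,.020,.093) for x in(-.022,.022)],"pics/ds.png",(117,175,215,272),6)
```

```text
C [ 0.431 -0.129  1.198]
[[ 0.5701 -0.1226  0.008 ]
 [ 0.5261 -0.2931  0.008 ]
 [ 0.4382 -0.2708  0.008 ]
 [ 0.485  -0.099   0.008 ]]
rack ctr [ 0.5049 -0.1964  0.008 ] [np.float64(0.1761), np.float64(0.0907), np.float64(0.1781), np.float64(0.0882)]
y-dir 75.55389929805034 74.7463084813394
[[0.609  0.2692 0.012 ]
 [0.6524 0.088  0.012 ]
 [0.4864 0.0438 0.012 ]
 [0.4382 0.224  0.012 ]]
stand [0.5465 0.1563 0.012 ] [np.float64(0.1863), np.float64(0.1717), np.float64(0.1866), np.float64(0.1767)]
14.944595206457883
```

View pics/dr.png

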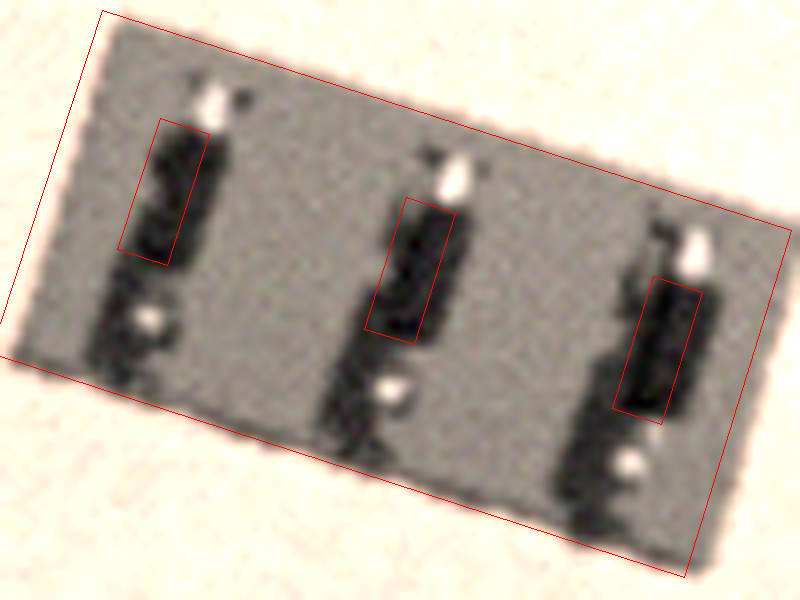

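View pics/ds.png

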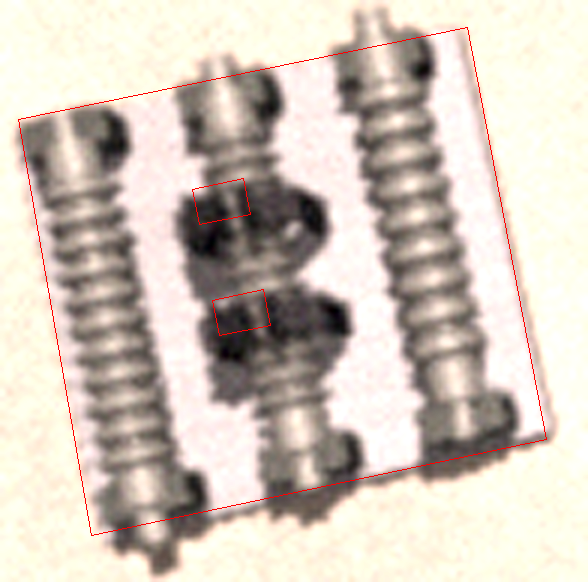

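```bash
cat > dr.py <<'E'
from h import *
def draw(d,im,ctr,yaw,items,fn,box,f):
    x0,y0,x1,y1=box;I=cv2.convertScaleAbs(cv2.resize(im[y0:y1,x0:x1],None,fx=f,fy=f,interpolation=cv2.INTER_CUBIC),alpha=2)
    a=np.radians(yaw);M=np.array([[np.cos(a),-np.sin(a)],[np.sin(a),np.cos(a)]])
    for cx,cy,lx,ly,z in items:
        q=np.array([(cx+i*lx/2,cy+j*ly/2) for i,j in((-1,-1),(1,-1),(1,1),(-1,1))])@M.T+ctr
        p=(proj(d,np.c_[q,[z]*4])-[x0,y0]+.5)*f-.5
        cv2.polylines(I,[p.round().astype(int)],True,(0,0,255),1)
    cv2.imwrite(fn,I)
E
python3 - <<'E'
from dr import *
d=snapshot("top");e=snapshot("side")
ri=[(0,0,.09,.18,.008)]+[(0,y,.032,.012,.088) for y in(-.06,0,.06)]
si=[(0,0,.176,.19,.012)]+[(x,3.4e-3,.014,.001,.056) for x in(-.022,.022)]+[(0,y,.12,.001,.056) for y in(-.065,.065)]
sj=si[:1]+[(x,0,.014,.020,.093) for x in(-.022,.022)]+si[3:]
rc=(.504,-.1957);sc=(.5455,.1563)
draw(d,d["image"],rc,-15.7,ri,"pics/dr2.png",(265,213,345,273),10)
draw(d,d["image"],sc,14,si,"pics/ds2.png",(117,175,215,272),6)
draw(e,e["image"],rc,-15.7,ri,"pics/er2.png",(235,210,305,305),6)
draw(e,e["image"],sc,14,sj,"pics/es2.png",(150,140,270,215),6)
E
```

```text
(no output)
```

View pics/dr2.png

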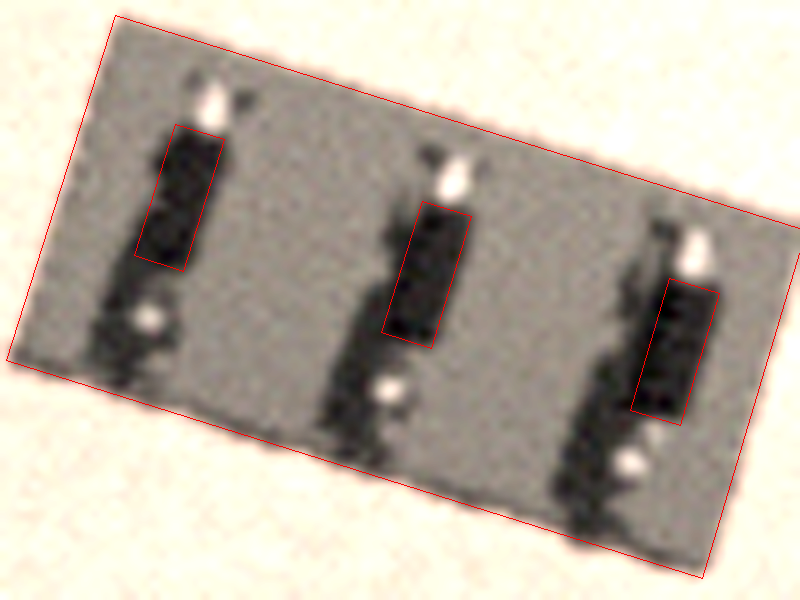

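View pics/ds2.png

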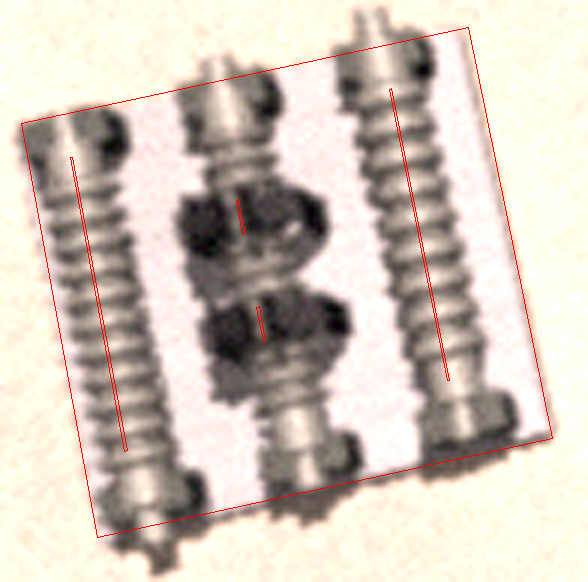

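View pics/er2.png

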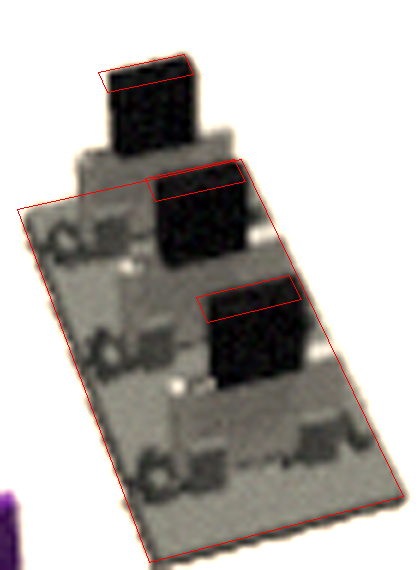

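View pics/es2.png

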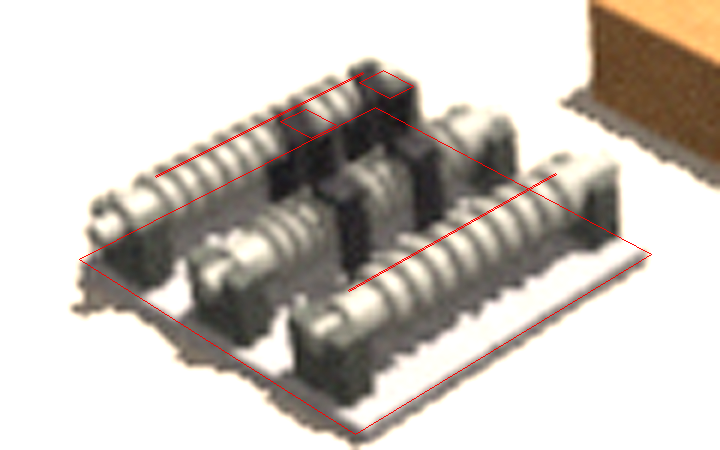

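Run:
```python
from h import *
to((.5202,-.1379,.170),74.3)
```

```text
t 0.3 pos [0.1515 0.6062 0.2265] F [-0.5   0.26 -0.36] gap 0.0916
shift mm [-538.1 -632.5   56.8]
yaw 75.97
rotvec [-0.03  0.    1.67]
```

send_rows:
  rows: "0 0 0.8 -0.27 -0.32 0 0.4;0 0 0.8 -0.27 -0.32 0 0.4;0 0 1.67 -0.538 -0.6325 0.03 0.4;0 0 1.67 -0.538 -0.6325 0.0568 0.4;0 0 1.67 -0.538 -0.6325 0.0568 0.4;0 0 1.67 -0.538 -0.6325 0.0568 0.4;0 0 1.67 -0.538 -0.6325 0.0568 0.4;0 0 1.67 -0.538 -0.6325 0.0568 0.4"
  force: 15

```text
time: 1.1
position: [0.3291, 0.2468, 0.2048]
tool_rot: [0.0, 0.137, 0.991, 0.0]
wrist_force: [1.2, 0.1, 0.7]
finger_gap: 0.0379
```

send_rows:
  rows: "0 0 0 0 0 0 0.4"

```text
time: 1.2
position: [0.3306, 0.2424, 0.2044]
tool_rot: [0.0, 0.141, 0.99, -0.001]
wrist_force: [0.1, 0.5, 0.4]
finger_gap: 0.0369
```

Run:
```python
from h import *
to((.5202,-.1379,.170),74.3)
```

```text
t 1.2 pos [0.3306 0.2424 0.2044] F [0.15 0.47 0.43] gap 0.0369
shift mm [-288.1 -312.3   35.1]
yaw 73.81
rotvec [-0.1   0.03 -0.49]
```

send_rows:
  rows: "0 0 -0.5 -0.288 -0.312 0.035 0.4;0 0 -0.5 -0.288 -0.312 0.035 0.4;0 0 -0.5 -0.288 -0.312 0.035 0.4;0 0 -0.5 -0.288 -0.312 0.035 0.4;0 0 -0.5 -0.288 -0.312 0.035 0.4;0 0 -0.5 -0.288 -0.312 0.035 0.4;0 0 -0.5 -0.288 -0.312 0.035 0.4;0 0 -0.5 -0.288 -0.312 0.035 0.4"

```text
time: 2.0
position: [0.5105, -0.108, 0.1717]
tool_rot: [0.0, 0.132, 0.991, 0.0]
wrist_force: [1.1, 0.8, 0.1]
finger_gap: 0.0367
```

send_rows:
  rows: "0 0 0 0 0 0 0.4;0 0 0 0 0 0 0.4"

```text
time: 2.2
position: [0.5096, -0.1077, 0.1714]
tool_rot: [-0.0, 0.134, 0.991, -0.0]
wrist_force: [0.7, 1.0, -0.6]
finger_gap: 0.0368
```

Run:
```python
from h import *
to((.5202,-.1379,.110),74.3)
```

```text
t 2.2 pos [ 0.5096 -0.1077  0.1714] F [ 0.67  0.97 -0.61] gap 0.0368
shift mm [-18.3 -26.3  61.4]
yaw 74.64
rotvec [-0.03 -0.03  0.34]
```

send_rows:
  rows: "0 0 -0.3 -0.0183 -0.0263 0.02 0.4;0 0 -0.3 -0.0183 -0.0263 0.062 0.4;0 0 -0.3 -0.0183 -0.0263 0.0625 0.4;0 0 -0.3 -0.0183 -0.0263 0.0625 0.4"

```text
time: 2.6
position: [0.5196, -0.1349, 0.1093]
tool_rot: [-0.001, 0.129, 0.992, 0.0]
wrist_force: [0.5, -0.7, -0.0]
finger_gap: 0.0369
```

Run:
```python
from h import *
to((.5202,-.1379,.057),74.3)
d=snapshot("side");cv2.imwrite("pics/s1.png",cv2.resize(d["image"][150:330,180:380],None,fx=4,fy=3.3))
d=snapshot("top");cv2.imwrite("pics/t1.png",cv2.resize(d["image"][190:290,240:360],None,fx=5,fy=5))
```

```text
t 2.6 pos [ 0.5196 -0.1349  0.1093] F [ 0.54 -0.72 -0.03] gap 0.0369
shift mm [-1.5 -2.7 52.3]
yaw 75.2
rotvec [ 0.03 -0.14  0.9 ]
```

View pics/s1.png

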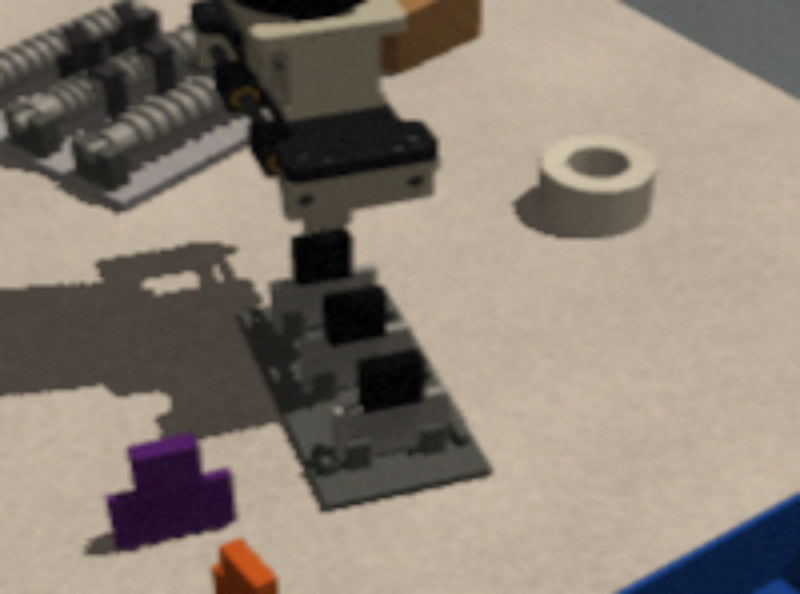

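send_rows:
  rows: "0 0 0.9 -0.0015 -0.0027 0 0.4;0 0 0.9 -0.0015 -0.0027 0.02 0.4;0 0 0.9 -0.0015 -0.0027 0.04 0.4;0 0 0.9 -0.0015 -0.0027 0.052 0.4;0 0 0.9 -0.0015 -0.0027 0.052 0.4;0 0 0.9 -0.0015 -0.0027 0.052 0.4"

```text
time: 3.3
position: [0.5214, -0.1399, 0.058]
tool_rot: [0.0, 0.138, 0.99, 0.0]
wrist_force: [0.0, 0.1, -0.1]
finger_gap: 0.0369
```

Run:
```python
from h import *
to((.5202,-.1379,.057),74.3)
d=snapshot("side");cv2.imwrite("pics/s2.png",cv2.resize(d["image"][150:330,180:380],None,fx=4,fy=3.3))
```

```text
t 3.3 pos [ 0.5214 -0.1399  0.058 ] F [ 0.04  0.09 -0.06] gap 0.0369
shift mm [1.7 1.6 1. ]
yaw 74.18
rotvec [ 0.01  0.04 -0.12]
```

View pics/s2.png

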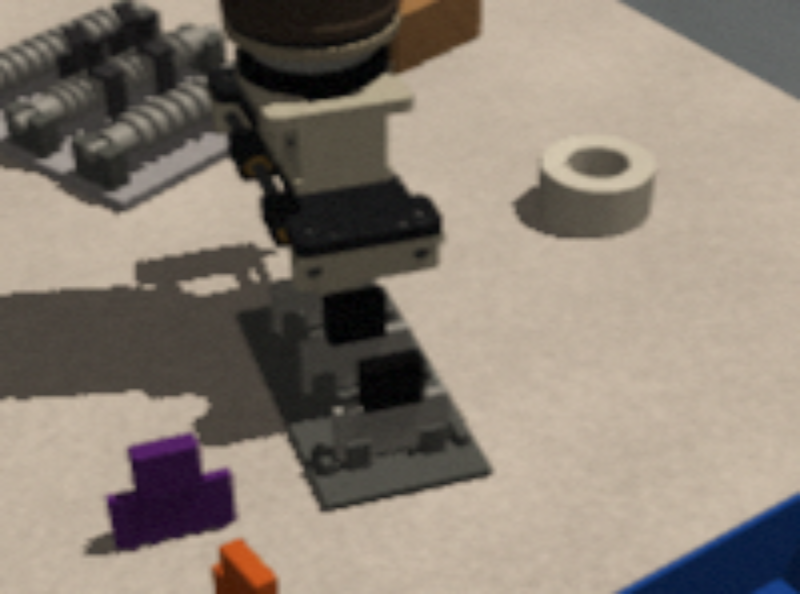

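send_rows:
  rows: "0 0 0 0.0017 0.0016 0.001 0.3;0 0 0 0.0017 0.0016 0.001 0.1;0 0 0 0.0017 0.0016 0.001 0;0 0 0 0.0017 0.0016 0.001 0;0 0 0 0.0017 0.0016 0.001 0;0 0 0 0.0017 0.0016 0.001 0;0 0 0 0.0017 0.0016 0.001 0"
  force: 15

```text
time: 4.05
position: [0.52, -0.1377, 0.0564]
tool_rot: [0.0, 0.137, 0.991, 0.0]
wrist_force: [-1.2, 0.9, 4.4]
finger_gap: 0.0119
```

Run:
```python
from h import *
to((.5202,-.1379,.057),74.3);print(sense()["moment"])
```

```text
t 4.05 pos [ 0.52   -0.1377  0.0564] F [-1.15  0.89  4.38] gap 0.0119
shift mm [-0.2 -0.1 -0.6]
yaw 74.2
rotvec [ 0.01  0.02 -0.1 ]
[0.12541685 0.14241237 0.00158796]
```

send_rows:
  rows: "0 0 0 0 0 -0.02 0;0 0 0 0 0 -0.05 0;0 0 0 0 0 -0.09 0;0 0 0 0 0 -0.12 0;0 0 0 0 0 -0.12 0;0 0 0 0 0 -0.12 0"

```text
time: 4.65
position: [0.5199, -0.1376, 0.1763]
tool_rot: [0.0, 0.137, 0.991, 0.0]
wrist_force: [-1.4, 0.6, -1.1]
finger_gap: 0.012
```

Run:
```python
from h import *
to((.5455,.1563,.175),104);print(sense()["moment"])
d=snapshot("side");cv2.imwrite("pics/s3.png",cv2.resize(d["image"][130:310,180:380],None,fx=4,fy=3.3))
```

```text
t 4.65 pos [ 0.5199 -0.1376  0.1763] F [-1.42  0.56 -1.11] gap 0.012
shift mm [ 55.3 289.8   1.4]
yaw 74.21
rotvec [ 1.000e-02  5.000e-02 -2.979e+01]
[-0.01749508  0.0601756  -0.03356147]
```

View pics/s3.png

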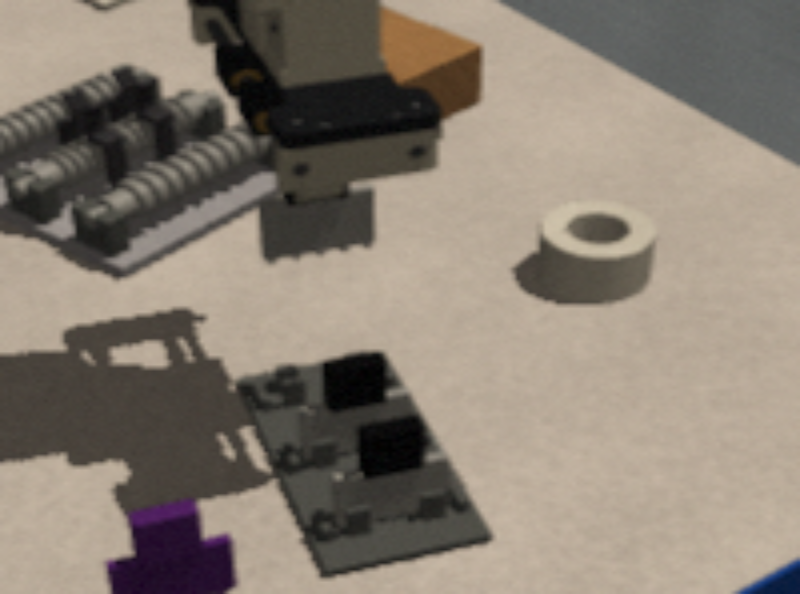

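Run:
```python
from h import *
d=snapshot("side");cv2.imwrite("pics/s4.png",cv2.convertScaleAbs(cv2.resize(d["image"][180:215,240:280],None,fx=16,fy=16,interpolation=cv2.INTER_CUBIC),alpha=1.5))
cv2.imwrite("pics/s5.png",cv2.convertScaleAbs(cv2.resize(d["image"][140:205,160:245],None,fx=9,fy=9,interpolation=cv2.INTER_CUBIC),alpha=1.3))
```

```text
(no output)
```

View pics/s4.png

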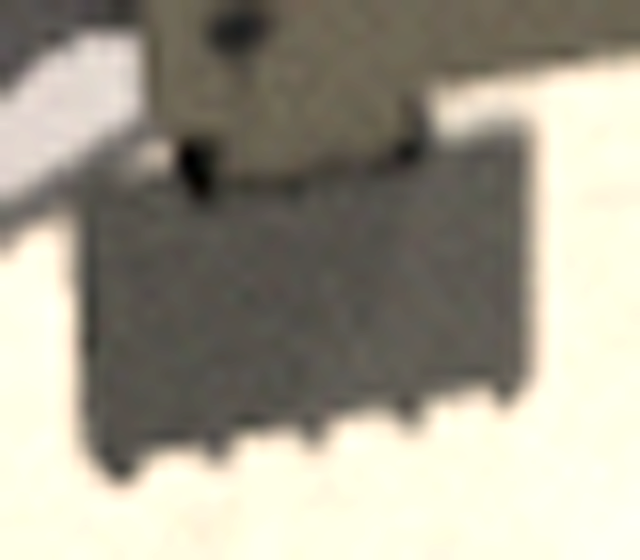

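View pics/s5.png

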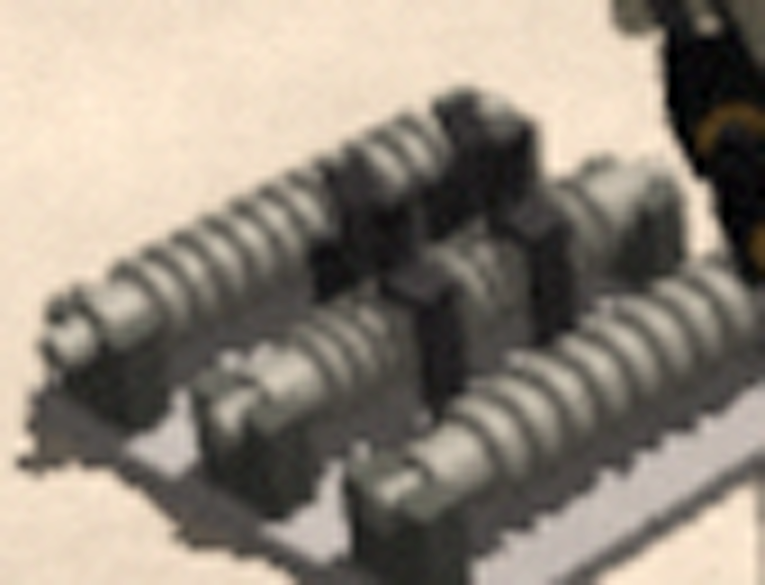

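send_rows:
  rows: "0 0 0 0 0 0.03 0;0 0 0 0 0 0.06 0;0 0 0 0 0 0.085 0;0 0 0 0 0 0.1 0;0 0 0 0 0 0.11 0;0 0 0 0 0 0.117 0;0 0 0 0 0 0.119 0;0 0 0 0 0 0.119 0"

```text
time: 5.55
position: [0.5199, -0.1378, 0.0573]
tool_rot: [-0.0, 0.138, 0.99, 0.0]
wrist_force: [-0.7, 0.3, -0.2]
finger_gap: 0.0123
```

Run:
```python
from h import *
to((.52,-.1377,.0564),74.2);print(sense()["moment"])
```

```text
t 5.55 pos [ 0.5199 -0.1378  0.0573] F [-0.67  0.26 -0.16] gap 0.0123
shift mm [-0.1  0.2  0.9]
yaw 74.19
rotvec [ 0.   -0.   -0.01]
[ 0.0339798  -0.04092267 -0.0126268 ]
```

send_rows:
  rows: "0 0 0 0 0 0.0006 0;0 0 0 0 0 0.0006 0.2;0 0 0 0 0 0.0006 0.4;0 0 0 0 0 0.0006 0.4;0 0 0 0 0 -0.03 0.4;0 0 0 0 0 -0.06 0.4;0 0 0 0 0 -0.065 0.4;0 0 0 0 0 -0.065 0.4"

```text
time: 6.35
position: [0.5206, -0.1378, 0.1233]
tool_rot: [0.001, 0.137, 0.991, 0.0]
wrist_force: [-0.4, 0.1, -0.9]
finger_gap: 0.037
```

Run:
```python
from h import *
to((.5038,-.1955,.120),74.2)
```

```text
t 6.35 pos [ 0.5206 -0.1378  0.1233] F [-0.36  0.09 -0.88] gap 0.037
shift mm [  0.5 -60.1   3.2]
yaw 74.21
rotvec [0.04 0.14 0.01]
```

send_rows:
  rows: "0 0 0 0.0005 -0.03 0 0.4;0 0 0 0.0005 -0.06 0 0.4;0 0 0 0.0005 -0.0601 0 0.4;0 0 0 0.0005 -0.0601 0.02 0.4;0 0 0 0.0005 -0.0601 0.045 0.4;0 0 0 0.0005 -0.0601 0.06 0.4;0 0 0 0.0005 -0.0601 0.0663 0.4;0 0 0 0.0005 -0.0601 0.0663 0.4"

```text
time: 7.15
position: [0.5021, -0.1948, 0.0547]
tool_rot: [-0.001, 0.137, 0.991, 0.0]
wrist_force: [-0.3, -0.3, 0.5]
finger_gap: 0.0365
```

Run:
```python
from h import *
d=snapshot("side");cv2.imwrite("pics/s6.png",cv2.resize(d["image"][150:330,180:380],None,fx=4,fy=3.3))
to((.5038,-.1955,.057),74.2)
```

```text
t 7.2 pos [ 0.5027 -0.1951  0.0556] F [-0.27 -0.32  0.5 ] gap 0.0369
shift mm [-1.1 -0.1 -1.4]
yaw 74.21
rotvec [ 0.   -0.07  0.01]
```

View pics/s6.png

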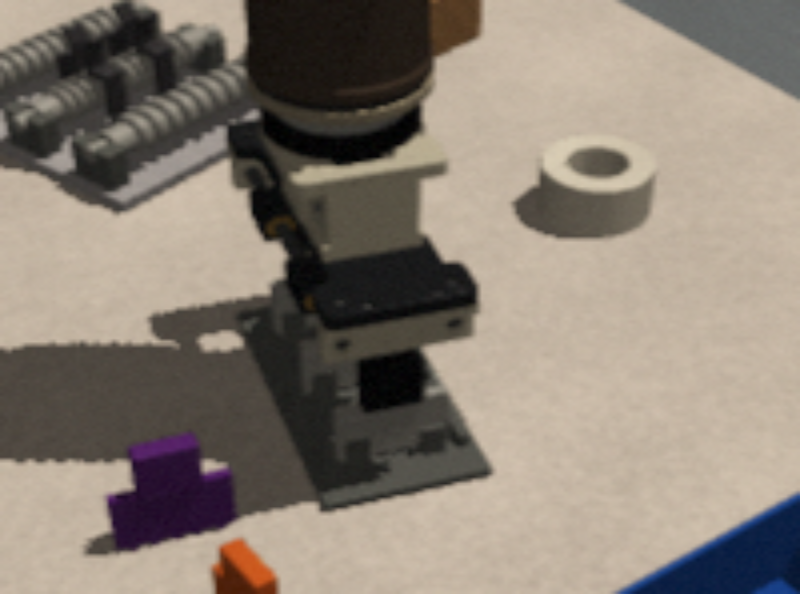

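Aligned; close and lift to look at the teeth.

send_rows:
  rows: "0 0 0 -0.0008 0 -0.001 0.2;0 0 0 -0.0008 0 -0.001 0;0 0 0 -0.0008 0 -0.001 0;0 0 0 -0.0008 0 -0.001 0;0 0 0 -0.0008 0 -0.001 0;0 0 0 -0.0008 0 -0.001 0"

```text
time: 7.8
position: [0.5041, -0.1956, 0.0574]
tool_rot: [0.0, 0.137, 0.991, 0.0]
wrist_force: [0.5, 1.4, 6.4]
finger_gap: 0.012
```

send_rows:
  rows: "0 0 0 0 0 -0.02 0;0 0 0 0 0 -0.06 0;0 0 0 0 0 -0.1 0;0 0 0 0 0 -0.12 0;0 0 0 0 0 -0.12 0;0 0 0 0 0 -0.12 0"

```text
time: 8.4
position: [0.5035, -0.1954, 0.1766]
tool_rot: [-0.0, 0.137, 0.991, 0.0]
wrist_force: [-0.1, 0.2, -1.9]
finger_gap: 0.0121
```

Run:
```python
from h import *
to((.5455,.1563,.175),104);print(sense()["moment"])
d=snapshot("side");p=proj(d,[sense()["position"]])[0].astype(int);print(p)
cv2.imwrite("pics/s7.png",cv2.convertScaleAbs(cv2.resize(d["image"][p[1]-25:p[1]+40,p[0]-30:p[0]+35],None,fx=9,fy=9,interpolation=cv2.INTER_CUBIC),alpha=1.5))
```

```text
t 8.4 pos [ 0.5035 -0.1954  0.1766] F [-0.13  0.16 -1.93] gap 0.0121
shift mm [ 55.3 349.8   1.7]
yaw 74.22
rotvec [ 2.000e-02 -0.000e+00 -2.978e+01]
[0.02793424 0.04642324 0.0050633 ]
[265 205]
```

View pics/s7.png

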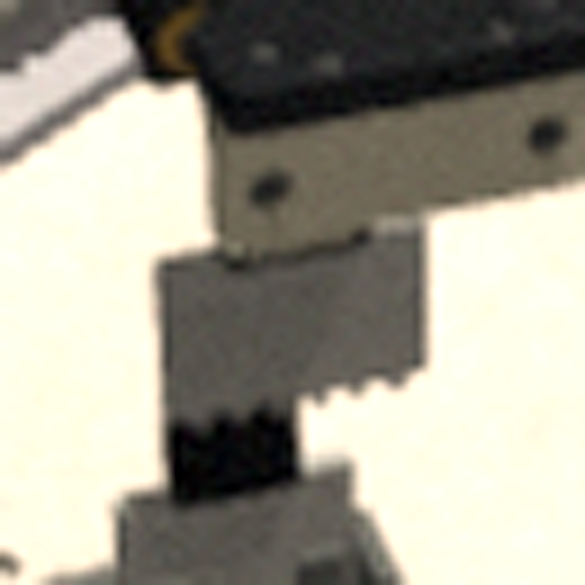

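send_rows:
  rows: "0 0 -4 0.01 0.04 0 0;0 0 -8 0.02 0.08 0 0;0 0 -12 0.025 0.12 0 0;0 0 -16 0.03 0.165 0 0;0 0 -20 0.035 0.21 0 0;0 0 -24 0.04 0.255 0 0;0 0 -28 0.05 0.3 0 0;0 0 -29.8 0.0553 0.33 0 0"

```text
time: 9.25
position: [0.539, 0.1407, 0.175]
tool_rot: [-0.002, -0.125, 0.992, 0.0]
wrist_force: [0.1, -0.6, -1.5]
finger_gap: 0.0117
```

Run:
```python
from h import *
to((.5455,.1563,.15),104)
```

```text
t 9.25 pos [0.539  0.1407 0.175 ] F [ 0.11 -0.63 -1.48] gap 0.0117
shift mm [-10.2  13.4  25. ]
yaw 104.34
rotvec [ 0.06 -0.17  0.34]
```

send_rows:
  rows: "0 0 0.3 -0.01 0.013 0 0;0 0 0.3 -0.01 0.013 0 0;0 0 0.3 -0.01 0.013 0 0"

```text
time: 9.55
position: [0.5467, 0.1502, 0.176]
tool_rot: [-0.001, -0.118, 0.993, -0.001]
wrist_force: [0.4, -0.3, -1.7]
finger_gap: 0.0122
```

Run:
```python
from h import *
d=snapshot("top");e=snapshot("side");to((.5455,.1563,.15),104)
cv2.imwrite("pics/t8.png",cv2.resize(d["image"][165:275,110:220],None,fx=5,fy=5))
cv2.imwrite("pics/s8.png",cv2.resize(e["image"][110:220,150:270],None,fx=5,fy=5,interpolation=cv2.INTER_CUBIC))
```

```text
t 9.65 pos [0.5469 0.1495 0.1765] F [ 0.39 -0.71 -1.83] gap 0.0121
shift mm [-0.3  6.9 26.5]
yaw 103.51
rotvec [-0.06 -0.06 -0.49]
```

View pics/s8.png

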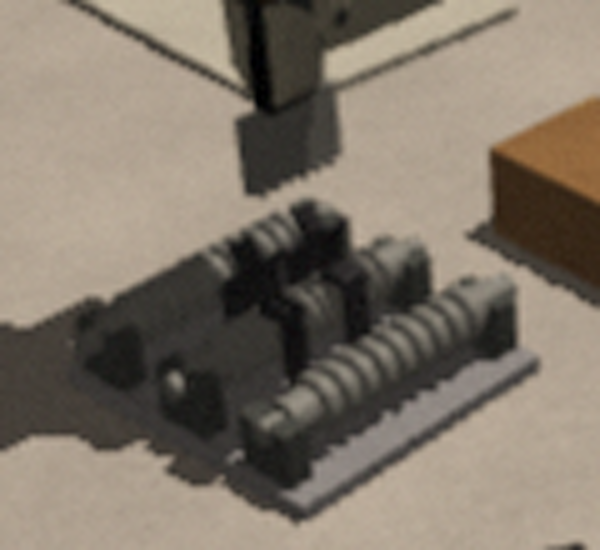

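send_rows:
  rows: "0 0 -0.5 -0.0003 0.0069 0 0;0 0 -0.5 -0.0003 0.0069 0.01 0;0 0 -0.5 -0.0003 0.0069 0.026 0;0 0 -0.5 -0.0003 0.0069 0.026 0;0 0 -0.5 -0.0003 0.0069 0.026 0"

```text
time: 10.15
position: [0.5453, 0.1584, 0.1507]
tool_rot: [-0.001, -0.123, 0.992, -0.0]
wrist_force: [0.2, 0.3, -0.8]
finger_gap: 0.012
```

Run:
```python
from h import *
to((.5455,.1563,.112),104)
```

```text
t 10.15 pos [0.5453 0.1584 0.1507] F [ 0.21  0.27 -0.81] gap 0.012
shift mm [ 0.3 -2.1 38.7]
yaw 104.18
rotvec [-0.01 -0.06  0.18]
```

send_rows:
  rows: "0 0 0.2 0 -0.002 0 0;0 0 0.2 0 -0.002 0.004 0;0 0 0.2 0 -0.002 0.009 0;0 0 0.2 0 -0.002 0.014 0;0 0 0.2 0 -0.002 0.014 0"

```text
time: 10.65
position: [0.5455, 0.1567, 0.1361]
tool_rot: [-0.001, -0.122, 0.993, -0.0]
wrist_force: [-0.3, 0.1, -1.5]
finger_gap: 0.0122
```

Run:
```python
from h import *
to((.5455,.1563,.112),104)
d=snapshot("top");cv2.imwrite("pics/t9.png",cv2.resize(d["image"][165:275,110:220],None,fx=5,fy=5))
```

```text
t 10.65 pos [0.5455 0.1567 0.1361] F [-0.26  0.08 -1.52] gap 0.0122
shift mm [ 0.1 -0.4 24.1]
yaw 104.0
rotvec [-0.01 -0.08  0.  ]
```

Well aligned, tips inside the lips. Descend gently into the slot.

send_rows:
  rows: "0 0 0 0 -0.0003 0.004 0;0 0 0 0 -0.0003 0.008 0;0 0 0 0 -0.0003 0.012 0;0 0 0 0 -0.0003 0.012 0"
  force: 12

```text
time: 11.1
position: [0.546, 0.1575, 0.1246]
tool_rot: [0.0, -0.122, 0.992, 0.0]
wrist_force: [-1.0, 3.4, -2.8]
finger_gap: 0.0118
```

Run:
```python
from h import *
to((.5455,.1563,.108),104);print(sense()["moment"])
```

```text
t 11.1 pos [0.546  0.1575 0.1246] F [-0.95  3.45 -2.8 ] gap 0.0118
shift mm [ 0.8 -1.  16.6]
yaw 104.05
rotvec [0.05 0.01 0.05]
[0.99048609 0.13909517 0.06225854]
```

send_rows:
  rows: "0 0 0 0 0.0012 0 0;0 0 0 0 0.0012 0.003 0;0 0 0 0 0.0012 0.006 0;0 0 0 0 0.0012 0.01 0;0 0 0 0 0.0012 0.01 0"

```text
time: 11.6
position: [0.5456, 0.1577, 0.1143]
tool_rot: [-0.0, -0.122, 0.993, -0.0]
wrist_force: [0.1, 2.5, -3.3]
finger_gap: 0.0118
```

Run:
```python
from h import *
to((.5455,.1573,.108),104);print(sense()["moment"])
```

```text
t 11.6 pos [0.5456 0.1577 0.1143] F [ 0.13  2.49 -3.29] gap 0.0118
shift mm [ 0.2 -0.3  6.3]
yaw 104.0
rotvec [-0.   -0.04  0.  ]
[0.59155154 0.08509386 0.07042281]
```

send_rows:
  rows: "0 0 0 0 0.0008 0.002 0;0 0 0 0 0.0008 0.004 0;0 0 0 0 0.0008 0.006 0;0 0 0 0 0.0008 0.006 0"
  force: 10

```text
time: 12.0
position: [0.5456, 0.1581, 0.1086]
tool_rot: [-0.0, -0.122, 0.993, -0.0]
wrist_force: [0.3, -0.5, -1.5]
finger_gap: 0.0124
```

send_rows:
  rows: "0 0 0 0 0 0.001 0;0 0 0 0 0 0.001 0"

```text
time: 12.2
position: [0.5457, 0.1584, 0.1079]
tool_rot: [0.0, -0.122, 0.993, -0.0]
wrist_force: [0.8, -0.4, -0.2]
finger_gap: 0.012
```

send_rows:
  rows: "0 0 0 0 0 0.001 0;0 0 0 0 0 0.001 0"

```text
time: 12.4
position: [0.5457, 0.1584, 0.1069]
tool_rot: [-0.0, -0.122, 0.993, -0.0]
wrist_force: [0.3, 0.1, -1.1]
finger_gap: 0.0118
```

send_rows:
  rows: "0 0 0 0 0 0.001 0;0 0 0 0 0 0.001 0"

```text
time: 12.6
position: [0.5456, 0.1585, 0.1059]
tool_rot: [-0.0, -0.122, 0.993, -0.0]
wrist_force: [-1.0, -0.1, -0.5]
finger_gap: 0.0122
```

send_rows:
  rows: "0 0 0 0 0 0.001 0;0 0 0 0 0 0.001 0"

```text
time: 12.8
position: [0.5456, 0.1585, 0.1048]
tool_rot: [-0.0, -0.122, 0.993, -0.0]
wrist_force: [-1.6, -0.4, 0.0]
finger_gap: 0.012
```

send_rows:
  rows: "0 0 0 0 0 0.001 0;0 0 0 0 0 0.001 0"

```text
time: 13.0
position: [0.5456, 0.1585, 0.1038]
tool_rot: [-0.0, -0.122, 0.993, -0.0]
wrist_force: [-0.1, -0.1, -1.2]
finger_gap: 0.0125
```

send_rows:
  rows: "0 0 0 0 0 0.001 0;0 0 0 0 0 0.001 0"

```text
time: 13.2
position: [0.5456, 0.1584, 0.1028]
tool_rot: [-0.0, -0.122, 0.993, -0.0]
wrist_force: [0.0, 0.0, -0.8]
finger_gap: 0.012
```

send_rows:
  rows: "0 0 0 0 0 0.001 0;0 0 0 0 0 0.001 0"

```text
time: 13.4
position: [0.5454, 0.1584, 0.1019]
tool_rot: [-0.0, -0.122, 0.993, -0.0]
wrist_force: [-1.6, -0.4, 0.5]
finger_gap: 0.012
```

send_rows:
  rows: "0 0 0 0 0 0.0007 0;0 0 0 0 0 0.0007 0"

```text
time: 13.6
position: [0.5455, 0.1584, 0.1013]
tool_rot: [-0.0, -0.122, 0.993, -0.0]
wrist_force: [-2.3, -1.1, 2.1]
finger_gap: 0.0121
```

send_rows:
  rows: "0 0 0 0 0 0.0007 0;0 0 0 0 0 0.0007 0"

```text
time: 13.8
position: [0.5459, 0.1585, 0.101]
tool_rot: [0.0, -0.122, 0.993, 0.0]
wrist_force: [-2.9, -0.2, 6.3]
finger_gap: 0.0119
```

send_rows:
  rows: "0 0 0 0.001 0 -0.0004 0;0 0 0 0.001 0 -0.0004 0"

```text
time: 14.0
position: [0.5452, 0.1583, 0.1011]
tool_rot: [0.001, -0.122, 0.993, 0.0]
wrist_force: [-0.1, -0.7, 0.5]
finger_gap: 0.0121
```

send_rows:
  rows: "0 0 0 -0.002 0 0 0;0 0 0 -0.002 0 0 0"

```text
time: 14.2
position: [0.5464, 0.1586, 0.101]
tool_rot: [-0.0, -0.122, 0.993, -0.0]
wrist_force: [-3.1, -0.6, 5.4]
finger_gap: 0.0121
```

Run:
```python
from h import *
to((.5455,.1573,.1014),104)
d=snapshot("side");cv2.imwrite("pics/s10.png",cv2.convertScaleAbs(cv2.resize(d["image"][130:220,150:270],None,fx=6,fy=6,interpolation=cv2.INTER_CUBIC),alpha=1.8))
```

```text
t 14.2 pos [0.5464 0.1586 0.101 ] F [-3.07 -0.56  5.36] gap 0.0121
shift mm [ 1.2 -1.  -0.4]
yaw 104.0
rotvec [ 0.   -0.06  0.  ]
```

View pics/s10.png

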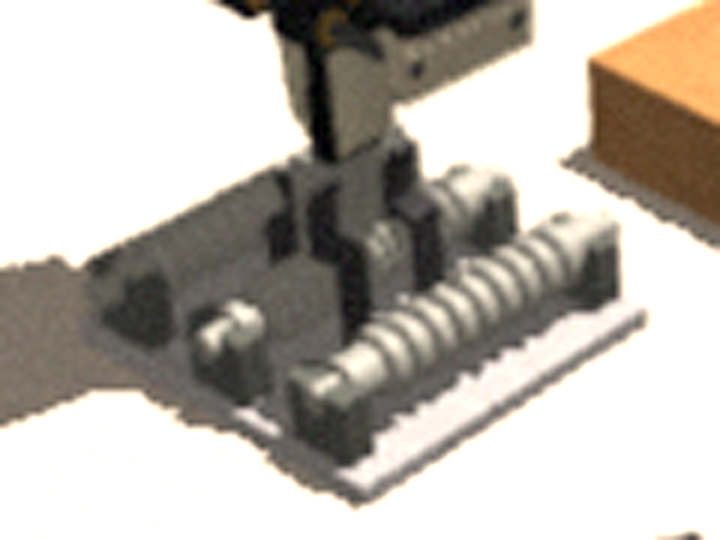

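send_rows:
  rows: "0 0 0 0.0025 0 0 0;0 0 0 0.0025 0 0 0"

```text
time: 14.45
position: [0.5449, 0.1583, 0.1011]
tool_rot: [0.001, -0.122, 0.993, 0.0]
wrist_force: [0.4, 0.9, 0.2]
finger_gap: 0.0121
```

send_rows:
  rows: "0 0 0 0.001 0 0 0;0 0 0 0.001 0 0 0"

```text
time: 14.65
position: [0.5439, 0.158, 0.1012]
tool_rot: [0.001, -0.122, 0.993, 0.0]
wrist_force: [3.1, 0.2, 0.5]
finger_gap: 0.0118
```

send_rows:
  rows: "0 0 0 -0.0013 0 0 0;0 0 0 -0.0013 0 0 0.1;0 0 0 -0.0013 0 0 0.4;0 0 0 -0.0013 0 0 0.4;0 0 0 -0.0013 0 0 0.4"

```text
time: 15.15
position: [0.5441, 0.158, 0.1007]
tool_rot: [-0.0, -0.122, 0.993, -0.0]
wrist_force: [-0.2, 0.8, -0.8]
finger_gap: 0.0315
```

send_rows:
  rows: "0 0 0 0 0 -0.02 0.4;0 0 0 0 0 -0.05 0.4;0 0 0 0 0 -0.09 0.4;0 0 0 0 0 -0.13 0.4;0 0 0 0 0 -0.15 0.4"

```text
time: 15.65
position: [0.5456, 0.1583, 0.2544]
tool_rot: [0.002, -0.122, 0.993, 0.001]
wrist_force: [0.5, -0.2, -0.5]
finger_gap: 0.0368
```

send_rows:
  rows: "0 0 0 0.1 0 0 0.4;0 0 0 0.15 -0.2 0 0.4;0 0 0 0.15 -0.2 0 0.4;0 0 0 0.15 -0.25 0 0.4;0 0 0 0.15 -0.25 0 0.4;0 0 0 0.15 -0.25 0 0.4"

```text
time: 16.25
position: [0.4604, -0.1027, 0.2512]
tool_rot: [0.0, -0.122, 0.993, 0.0]
wrist_force: [1.6, -0.1, 0.1]
finger_gap: 0.0368
```

Run:
```python
from dr import *
print(sense()["position"],sense()["wrist_force"],sense()["time"])
d=snapshot("top");e=snapshot("side")
cv2.imwrite("pics/ft.png",d["image"]);cv2.imwrite("pics/fs.png",e["image"])
it=[(0,0,.032,.012,.132)]
draw(d,d["image"],(.545,.1575),14,it,"pics/ds3.png",(117,175,215,272),6)
draw(e,e["image"],(.545,.1575),14,it,"pics/es3.png",(150,120,270,215),6)
```

```text
[ 0.46042694 -0.10268482  0.25118225] [ 1.57934849 -0.12869509  0.08576591] 16.25
```

View pics/ds3.png

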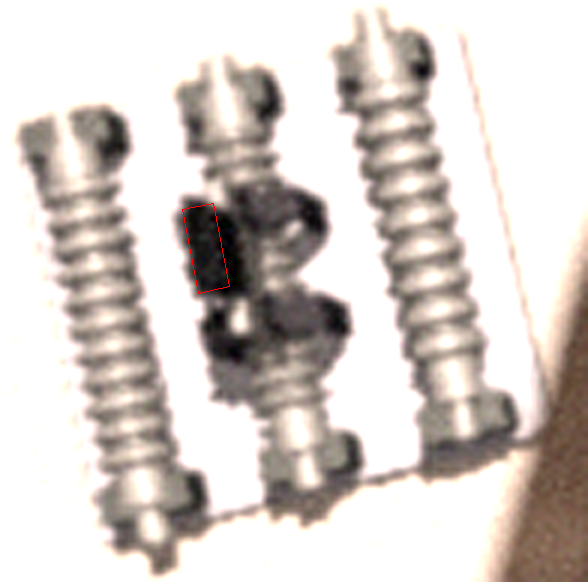

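View pics/es3.png

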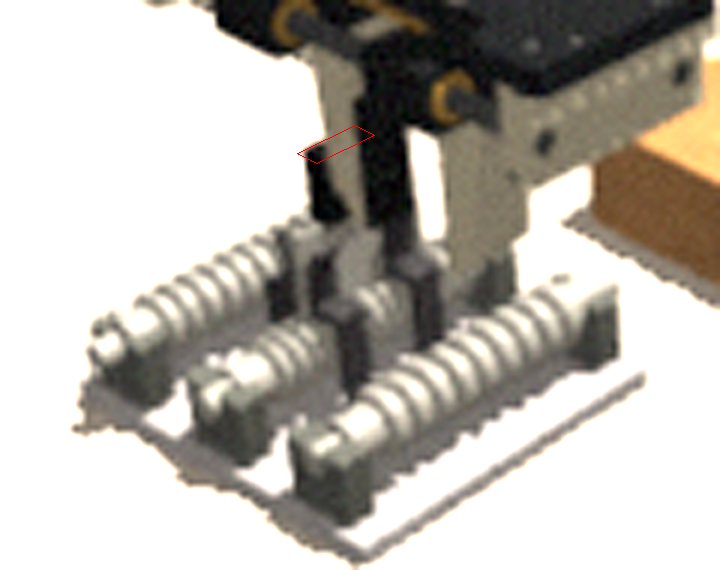

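View pics/fs.png

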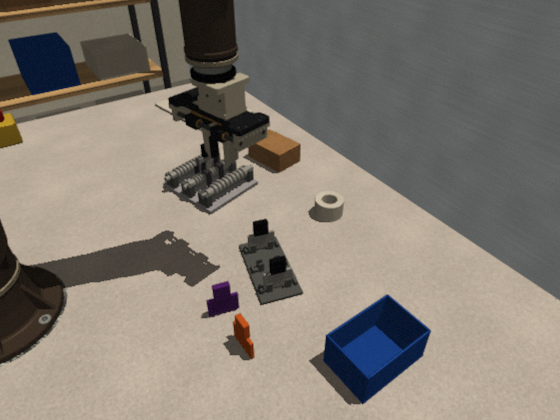

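send_rows:
  rows: "0 0 0 0.1 -0.05 0 0.4;0 0 0 0.1 -0.2 0 0.4;0 0 0 0.1 -0.2 0 0.4;0 0 0 0.1 -0.25 0 0.4;0 0 0 0.1 -0.25 0 0.4;0 0 0 0.1 -0.25 0 0.4;0 0 0 0.1 -0.25 0 0.4;0 0 0 0.1 -0.25 0 0.4"

```text
time: 17.15
position: [0.4243, -0.3678, 0.2504]
tool_rot: [-0.001, -0.121, 0.993, 0.0]
wrist_force: [-0.3, 0.5, -0.0]
finger_gap: 0.0369
```

Run:
```python
from dr import *
print(sense()["position"],sense()["wrist_force"],sense()["time"])
d=snapshot("top");e=snapshot("side")
cv2.imwrite("pics/ft2.png",d["image"]);cv2.imwrite("pics/fs2.png",e["image"])
it=[(0,0,.032,.012,.132),(0,0,.032,.012,.136)]
draw(e,e["image"],(.545,.1575),14,it,"pics/es4.png",(150,120,270,215),6)
ri=[(0,0,.09,.18,.008)]+[(0,y,.032,.012,.088) for y in(-.06,0,.06)]
draw(d,d["image"],(.504,-.1957),-15.7,ri,"pics/dr4.png",(265,213,345,273),10)
```

```text
[ 0.42434805 -0.36779537  0.25037861] [-0.26826871  0.48984907 -0.04812394] 17.15
```

View pics/es4.png

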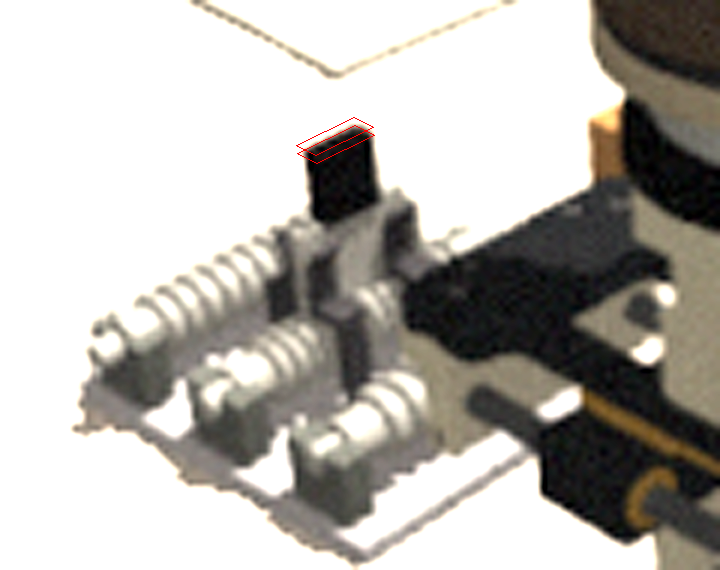

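View pics/ft2.png

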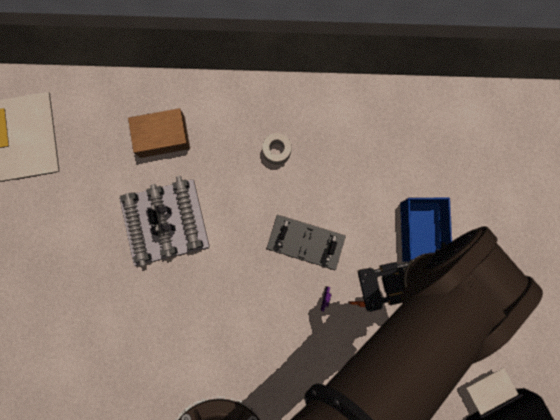

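View pics/fs2.png

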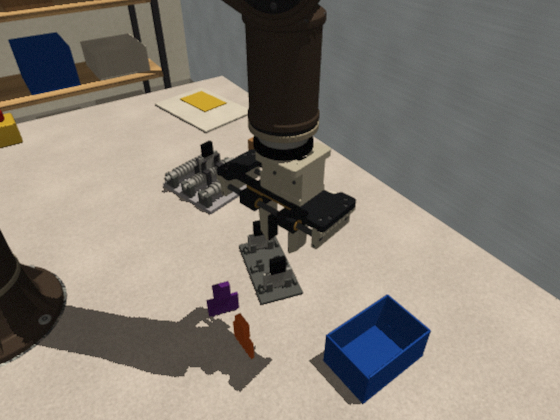

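Run:
```python
from h import *
to((.545,.158,.17),104)
```

```text
t 17.25 pos [ 0.425  -0.3662  0.2506] F [-0.39  0.44  0.48] gap 0.0372
shift mm [-243.9  479.2   81.3]
yaw 104.08
rotvec [ 0.08 -0.    0.08]
```

send_rows:
  rows: "0 0 0 -0.244 0.479 0 0;0 0 0 -0.244 0.479 0 0;0 0 0 -0.244 0.479 0 0;0 0 0 -0.244 0.479 0 0;0 0 0 -0.244 0.479 0 0;0 0 0 -0.244 0.479 0 0;0 0 0 -0.244 0.479 0 0;0 0 0 -0.244 0.479 0 0"

```text
time: 18.05
position: [0.5139, 0.0258, 0.2514]
tool_rot: [0.0, -0.123, 0.992, 0.001]
wrist_force: [1.2, 0.4, 0.0]
finger_gap: 0.0004
```

send_rows:
  rows: "0 0 0 0 0 0 0;0 0 0 0 0 0 0"

```text
time: 18.25
position: [0.514, 0.0247, 0.2509]
tool_rot: [-0.0, -0.125, 0.992, 0.0]
wrist_force: [0.1, -0.3, 0.1]
finger_gap: 0.0004
```

Run:
```python
from h import *
to((.545,.158,.17),104)
```

```text
t 18.25 pos [0.514  0.0247 0.2509] F [ 0.1  -0.27  0.14] gap 0.0004
shift mm [-63.  121.4  81. ]
yaw 104.32
rotvec [ 0.03 -0.01  0.32]
```

send_rows:
  rows: "0 0 0.3 -0.063 0.1214 0 0;0 0 0.3 -0.063 0.1214 0 0;0 0 0.3 -0.063 0.1214 0 0;0 0 0.3 -0.063 0.1214 0.03 0;0 0 0.3 -0.063 0.1214 0.081 0;0 0 0.3 -0.063 0.1214 0.081 0;0 0 0.3 -0.063 0.1214 0.081 0"

```text
time: 18.95
position: [0.5458, 0.1538, 0.1705]
tool_rot: [-0.001, -0.119, 0.993, -0.0]
wrist_force: [1.9, 0.2, 0.6]
finger_gap: 0.0006
```

send_rows:
  rows: "0 0 0 0 0 0 0;0 0 0 0 0 0 0"

```text
time: 19.15
position: [0.5477, 0.1549, 0.1723]
tool_rot: [0.002, -0.119, 0.993, 0.001]
wrist_force: [1.0, 0.7, -0.6]
finger_gap: 0.0005
```

Run:
```python
from h import *
to((.545,.158,.145),104)
```

```text
t 19.15 pos [0.5477 0.1549 0.1723] F [ 1.02  0.7  -0.63] gap 0.0005
shift mm [ 2.   3.6 27.3]
yaw 103.66
rotvec [ 0.04  0.21 -0.34]
```

send_rows:
  rows: "0 0 -0.3 0.002 0.0036 0.01 0;0 0 -0.3 0.002 0.0036 0.02 0;0 0 -0.3 0.002 0.0036 0.03 0;0 0 -0.3 0.002 0.0036 0.033 0;0 0 -0.3 0.002 0.0036 0.033 0;0 0 -0.3 0.002 0.0036 0.033 0"

```text
time: 19.75
position: [0.5437, 0.158, 0.1369]
tool_rot: [-0.0, -0.122, 0.993, -0.0]
wrist_force: [0.3, -0.4, 0.8]
finger_gap: 0.0004
```

send_rows:
  rows: "0 0 0 0 0 0.0005 0;0 0 0 0 0 0.0005 0"

```text
time: 19.95
position: [0.5437, 0.1581, 0.1367]
tool_rot: [0.0, -0.122, 0.993, 0.0]
wrist_force: [-0.8, 1.0, 0.6]
finger_gap: 0.0005
```

send_rows:
  rows: "0 0 0 0 0 0.001 0;0 0 0 0 0 0.001 0"

```text
time: 20.15
position: [0.5435, 0.1581, 0.1355]
tool_rot: [0.0, -0.122, 0.993, 0.0]
wrist_force: [0.0, -0.1, 0.3]
finger_gap: 0.0003
```

send_rows:
  rows: "0 0 0 0 0 0.001 0;0 0 0 0 0 0.001 0"

```text
time: 20.35
position: [0.5435, 0.1581, 0.1344]
tool_rot: [-0.0, -0.122, 0.993, -0.0]
wrist_force: [-0.1, 0.0, 0.3]
finger_gap: 0.0002
```

send_rows:
  rows: "0 0 0 0 0 0.001 0;0 0 0 0 0 0.001 0"

```text
time: 20.55
position: [0.5435, 0.1581, 0.1333]
tool_rot: [-0.0, -0.122, 0.993, -0.0]
wrist_force: [-1.0, -0.2, -0.6]
finger_gap: 0.0004
```

send_rows:
  rows: "0 0 0 0 0 0.0008 0;0 0 0 0 0 0.0008 0"

```text
time: 20.75
position: [0.5435, 0.1581, 0.1325]
tool_rot: [-0.0, -0.122, 0.993, -0.0]
wrist_force: [0.4, 0.1, 0.4]
finger_gap: 0.0001
```

send_rows:
  rows: "0 0 0 0 0 0.0007 0;0 0 0 0 0 0.0007 0"

```text
time: 20.95
position: [0.5438, 0.1581, 0.1323]
tool_rot: [0.0, -0.122, 0.993, 0.0]
wrist_force: [-0.7, -0.5, 3.9]
finger_gap: 0.0004
```

Contact with the tab top comes at z ≈ 0.132, exactly the home height. Back away.

send_rows:
  rows: "0 0 0 0 0 -0.03 0;0 0 0 0 0 -0.08 0;0 0 0 0 0 -0.12 0;0 0 0 0 0 -0.12 0;0 0 0 0.15 0 -0.12 0;0 0 0 0.15 0 -0.12 0;0 0 0 0.15 0 -0.12 0;0 0 0 0.15 0 -0.12 0"

```text
time: 21.75
position: [0.3913, 0.1195, 0.2505]
tool_rot: [-0.003, -0.122, 0.993, 0.0]
wrist_force: [1.5, 0.1, 0.1]
finger_gap: 0.0002
```

send_rows:
  rows: "0 0 0 0 0 0 0;0 0 0 0 0 0 0;0 0 0 0 0 0 0"

```text
time: 22.05
position: [0.3991, 0.1221, 0.252]
tool_rot: [0.0, -0.122, 0.993, -0.0]
wrist_force: [-0.7, -0.1, -0.3]
finger_gap: 0.0004
```

Run:
```python
from h import *
print(sense()["position"],sense()["wrist_force"],sense()["time"])
e=snapshot("side");cv2.imwrite("pics/fs3.png",e["image"])
```

```text
[0.39912764 0.12209793 0.25195155] [-0.6657457  -0.10730349 -0.2531296 ] 22.05
```

View pics/fs3.png

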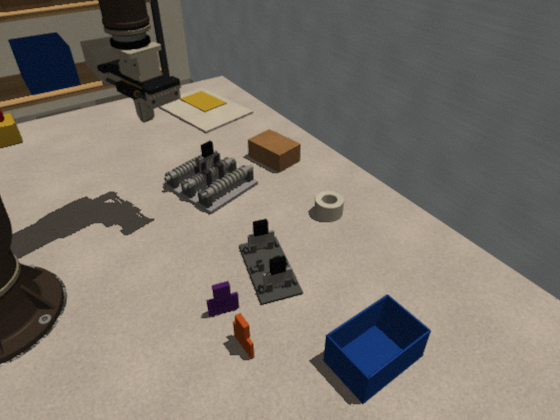

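View pics/dr4.png

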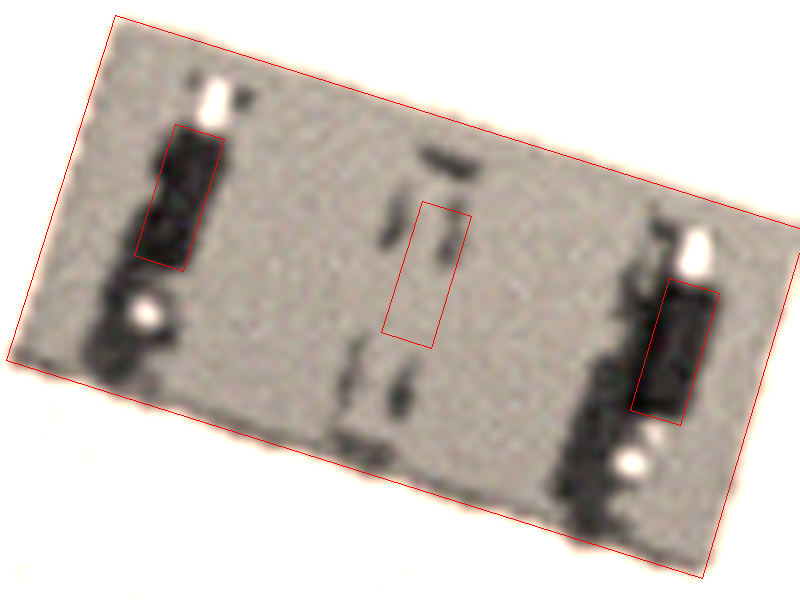

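The side view shows the fitting leaf upright on the stand (207,150). The other two stand in their rack places (261,228) and (278,265), and the roll, carton and bin are where they were. Everything checks, so I am handing in.

```bash
python3 -c "
from station import *
print(sign_off())"
```

```text
the job is handed in; nothing more can be done
None
```

The leaf from the middle rack place fits the middle spindle. It is standing upright in the guides, fully seated and let go, and the job is handed in. Its teeth look like the 9 mm pitch (leaf_a) in the picture.

**How each leaf was judged:**
- **First leaf lifted:** its picture showed 5 teeth at about 13 mm pitch, too coarse for the middle thread. I put it back in its place without trying it on the thread.
- **Middle leaf:** it went down about 4 mm past crest height with almost no force. When I shifted it about 1 mm either way I felt both groove flanks.
- **Third leaf:** I never touched it, because the middle one had already seated.

**Last checks:**
- **Height:** after letting go, I touched the top of the leaf's grip tab with the shut fingers. Contact came at 0.132 m, exactly the fully seated height; it would have been 0.136 m on the crests.
- **Forces:** the wrist force read at the end of each move never passed about 6.5 N.
- **Scene:** the rack leaves were upright where they started, and the roll, carton and bin had not moved. The robot was clear of everything at 22 s.
- **Disagreements:** the guide slot felt 1–2 mm off in y from my camera estimate, and the side view was off by up to about 3 mm. The side view could not settle the seated height, so I relied on the touch.

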